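# Register the engraving template on its pins

## Robot

A 6-joint arm with a two-finger parallel gripper is mounted at the origin on the work surface. World frame = base frame: x ahead of the robot, y to its left, z up, the work surface at z = 0. Lengths are in m, angles in rad, forces in N, time in s.
With the tool pointing down it reaches from about 0.3 to 0.875 m from the base axis. Payload 6.4 kg.
Tool frame: the origin (TCP) lies midway between the tips of the shut fingers; the grasp point (between the pads) lies 19 mm behind it; z points along the fingers, y is the direction in which the jaws open and shut (so a half turn about z gives the same grasp; the last joint's range is limited). The gripper opens to 85 mm and grips with 20 to 120 N. Pads are 22 mm wide; open, the fingers measure 114 mm over their backs; the gripper's body (76 mm by 85 mm) begins 54 mm behind the grasp point. The pads swing forward as they close: fully open they stand 13 mm farther back than shut.
Start: joints at [1.117, 0.181, 1.607, -0, 1.354, -0.206], TCP at [0.141, 0.557, 0.231] pointing down, gripper open.
Joint ranges: [-2.99, 2.99], [-0.89, 2.07], [0.3, 2.58], [-1.14, 4.28], [0, 2.63], [-3.12, 3.12]. Speed limits (rad/s): [2.57, 2.57, 3.01, 3.14, 3.14, 3.14].

## Interface

Orientations are given as a unit quaternion [w, x, y, z].
In Python, from bench import ctrl gives the robot as it stands.
- The arm moves only by the tool apply_moves, never from a script. Its argument "plan" is a list of rows, each an object with "translation": the shift along the tool's x, y, z in m, a list of three; "angular": the turn, a rotation vector about the tool's x, y, z in rad, a list of three; "hand": the finger opening in m, from 0 to 0.0854. In form: [{"translation": [x, y, z], "angular": [rx, ry, rz], "hand": hand}, ...]. A call has 1 to 10 rows; each row shifts and turns the commanded pose from where the row before left it, along the tool's axes as they then stand; what a row does not reach is not made up. A row lasts 1/8 s, in which the tool goes at most 62.5 mm and 10.7 degrees, less where a joint would pass 70% of its speed; a pose out of reach is approached as far as the arm can. A call with a gripper value outside its range is refused whole. The fingers move at their own pace and stop on an object; the grip force is fixed at half the most. Time passes only in rows, so rows that do not move let the fingers close. It gives the time, the measured TCP pose, the force and the opening at its end, in the units of the state.
- ctrl.get_obs(): the state, without advancing time (a new reading comes with each control period).
- ctrl.camera(name): name is "scene" or "side" or "wrist"; returns a dict with "img" (420x560x3 uint8, red, green, blue), "K" (3x3 intrinsics, pixels), "eye" and "orientation" of the camera in the world. Camera axes: x right, y up, looking along -z (the intrinsics and any distortion apply to the point x, -y, -z); pixel columns grow to the right and rows downward; lengths in m; the calibration is good to about 2 mm. A picture is of the moment at which its call begins. There is no depth.
- ctrl.hand_in(): hands the job in, once; it reports no verdict.
The state is a dict: "time_s": time; "q": joint angles; "dq": joint speeds; "joint_efforts": joint torques, N m; "eef_pos": TCP position; "eef_rot": TCP orientation; "wrist_force": force on the tool from outside, world axes, zero at the start; "torque": the same for the moment, N m; "opening": opening from 0.0 (shut) to 1.0 (fully open).
Only numpy, scipy, OpenCV 4.12 (cv2) and the standard library are available. Lean on these libraries where they do the work, as an engineer would, in place of code of your own. Each camera call takes 0.05 s, during which the arm holds its last target.

## Task

Clear the honing block off the engraver's bed and set it flat in its little wooden tray. Then lay the aluminium template on top of the bed's two pins, red dots at the same end, about 20 mm sideways of its place, and slide it across the pins until both holes drop over them and it lies flat on the bed; let go of it. Leave the jar, water globe, tool cup and loupe where they stand.

Things in the scene. Friction and masses are not known exactly. Their poses are not given: they have to be found in the camera images.
- bed: Fixed dark wood bed, 140 mm (x) by 200 mm (y) by 18 mm high, an 85 mm square copper sheet flush in its top. Origin: centre of its underside, on the bench; z up. Two fixed steel pins stand 10 mm proud of its top on its y axis, at y = -58 mm (thick) and +58 mm (thin). A red dot at y = -83 mm marks the thick pin's end. It stands left or right of the robot.
- pin_thick (a point): Tip of the thick pin, 28 mm above the bench. 12 mm in diameter for the lower 5 mm, then a 5 mm cone to a flat tip 6 mm across.
- pin_thin (a point): Tip of the thin pin, 28 mm above the bench. 8 mm in diameter for the lower 5 mm, then a 5 mm cone to a flat tip 2 mm across.
- home (a point): Centre of the top of the bed, 18 mm above the bench, axes as the bed's: where the template's origin lies, axes the same way, when it is fully home.
- template: Loose aluminium plate, 110 mm (x) by 170 mm (y) by 5 mm, 0.2 to 0.36 kg, flat on the bench at the start. Origin: centre of its underside; z up. At its middle a wooden grip bar 14 mm wide (x), 56 mm long (y), from z = 5 to 39 mm. Two windows 24 mm (x) by 62 mm (y) at x = +-37 mm. Red dot at y = -76 mm, by the round hole. Slid along its x, plain plate passes over the pins.
- hole_round (a point): Centre of the round 14 mm through hole, on the template's underside at its y = -58 mm; goes over the thick pin.
- hole_slot (a point): Centre of the through slot, 10 mm (x) by 14 mm (y), on the template's underside at its y = +58 mm; goes over the thin pin.
- hone: Loose honing block, 0.06 to 0.13 kg, lying on the bed between the pins at the start, any way round: a blue-grey stone base 80 mm (x) by 30 mm (y) by 12 mm high and on it a pale wood grip 70 mm (x) by 20 mm (y), top at z = 32 mm. Origin: centre of its underside.
- tray: Fixed open wooden tray, outside 120 mm (x) by 60 mm (y) by 16 mm high, walls and floor 5 mm (inside 110 by 50 mm). Origin: centre of its underside, on the bench.
- tray_floor (a point): Centre of the tray's inner floor, 5 mm above the bench, axes as the tray's.
- jar: Bystander: glass jar with a white cap, 52 mm across, 62 mm high. Origin: centre of its underside.
- globe: Bystander: glass water globe, 96 mm across, on a dark iron stand with an 84 mm foot, 208 mm high in all. Origin: centre of its foot's underside.
- toolcup: Bystander: yellow cup, 68 mm across, 75 mm high, with graver handles up to 118 mm high. Origin: centre of its underside.
- loupe: Bystander: black loupe, 52 mm across, 50 mm high. Origin: centre of its underside.

How it is judged:
By the outcome, as a careful person would: the job done as asked, in the order asked, and still so for the second after the job is handed in, with the robot touching nothing.
It also fails if it takes over 61 s, if anything falls off the work surface, if the arm or the gripper's body presses on something with over 40 N, if the wrist force passes 120 N, or if a joint passes its speed limit or range.

## Working session

There is one attempt and no reset: what is moved stays moved. The work goes in short steps, Python scripts to look and compute and a tool call to move; the robot and the scene stay as the last step left them, time stands still between calls to the robot, and variables do not carry over. Pictures are saved under pics/ and viewed, and the job is handed in when it is done.

Besides the shell and the picture viewer there is one more tool, called after "Call:" in YAML: its name, and indented under it one key for each argument. apply_moves: Moves the arm, as the interface text tells. Its arguments: {"type":"object","properties":{"plan":{"type":"array","items":{"type":"object","properties":{"translation":{"type":"array","items":{"type":"number"}},"angular":{"type":"array","items":{"type":"number"}},"hand":{"type":"number"}}}}},"required":["plan"]}

```bash
ls; mkdir -p pics; python3 - <<'E'
from bench import ctrl
import cv2
for n in ["scene","side","wrist"]:
    c=ctrl.camera(n); cv2.imwrite(f"pics/{n}0.png",c["img"][:,:,::-1]); print(n,c["K"],c["eye"],c["orientation"],[k for k in c])
print(ctrl.get_obs())
E
```

```text
pics
scene [[426.67614695   0.         283.07987137]
 [  0.         426.67614695 204.37999342]
 [  0.           0.           1.        ]] [ 1.02536957 -0.33724538  0.77426293] [0.85453831 0.28965036 0.14512619 0.40596224] ['img', 'K', 'eye', 'orientation']
side [[468.04824472   0.         283.67300586]
 [  0.         468.04824472 208.54902915]
 [  0.           0.           1.        ]] [ 0.05589592 -0.52686199  0.57012959] [ 0.82608981  0.41913938 -0.18174912 -0.32994706] ['img', 'K', 'eye', 'orientation']
wrist [[355.0392493    0.         277.77937595]
 [  0.         355.0392493  206.76787111]
 [  0.           0.           1.        ]] [0.06142594 0.57643429 0.37360575] [ 0.77862028 -0.12789881 -0.09838277  0.60639358] ['img', 'K', 'eye', 'orientation']
{'time_s': 0.15, 'q': array([ 1.11670054e+00,  1.81376193e-01,  1.60776051e+00,  3.39104338e-05,
        1.35379571e+00, -2.06262779e-01]), 'dq': array([ 0.00017192, -0.00126947, -0.00328842,  0.00016298, -0.00022054,
       -0.00023834]), 'joint_efforts': array([ 1.92105450e-03, -4.45261538e+01, -3.51694357e+01, -3.26894469e-04,
        5.82712353e-03, -2.09263698e-05]), 'eef_pos': array([0.14081719, 0.55706624, 0.23059645]), 'eef_rot': array([-2.32844846e-04,  1.23603225e-01,  9.92331494e-01, -6.28329696e-04]), 'wrist_force': array([ 0.16485509, -0.16413619,  0.28497329]), 'torque': array([ 0.03194249,  0.03134112, -0.01970355]), 'opening': 1.0015180379088813}
```

View pics/scene0.png

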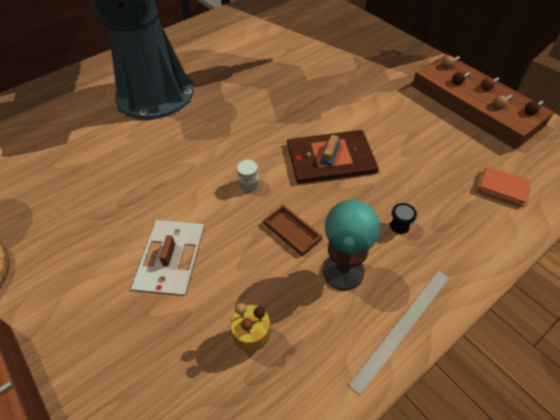

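View pics/side0.png

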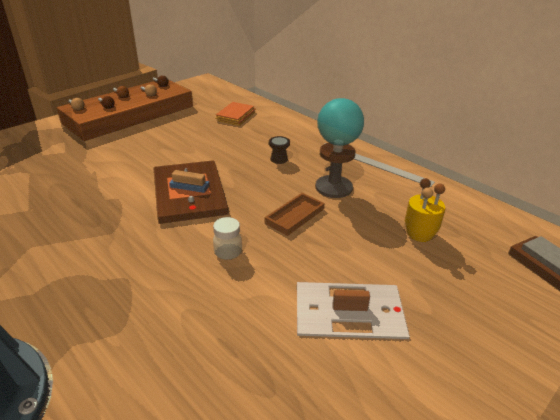

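View pics/wrist0.png

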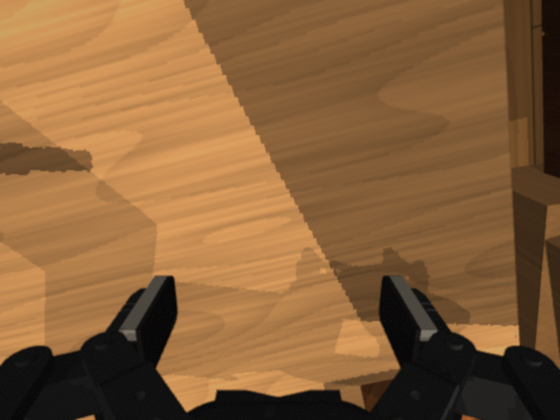

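The scene view shows the bed around (332,155) with the hone on it, the tray at (292,230), the template at (168,257) with its red dot at the lower end (158,287), the jar at (248,177), the globe at (350,240), the cup at (250,327) and the loupe at (402,218). I'll enlarge crops to get accurate points.

```bash
python3 - <<'E'
import cv2
def crop(n,x,y,w,h,s,o):
    im=cv2.imread(f"pics/{n}0.png")[y:y+h,x:x+w]; cv2.imwrite(f"pics/{o}.png",cv2.resize(im,None,fx=s,fy=s,interpolation=cv2.INTER_CUBIC))
crop("scene",280,120,105,70,7,"c1")
crop("scene",125,210,90,90,6,"c2")
crop("scene",255,200,75,60,8,"c3")
crop("side",145,155,90,75,8,"c4")
crop("side",285,270,130,80,6,"c5")
crop("side",255,185,80,60,8,"c6")
E
```

```text
(no output)
```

View pics/c1.png

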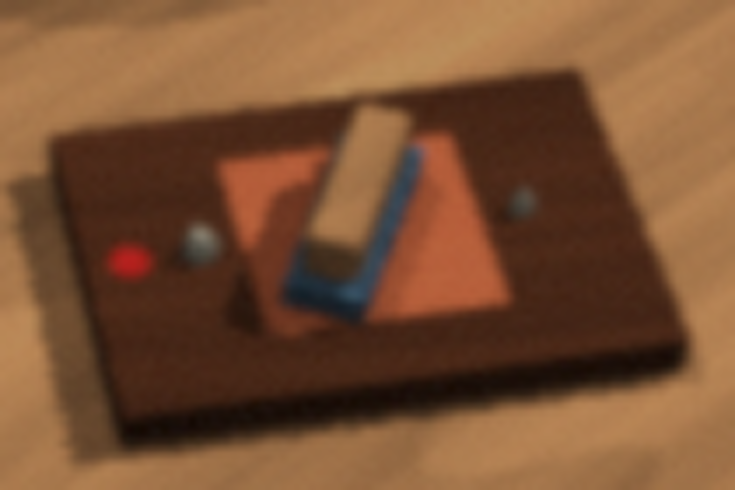

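View pics/c2.png

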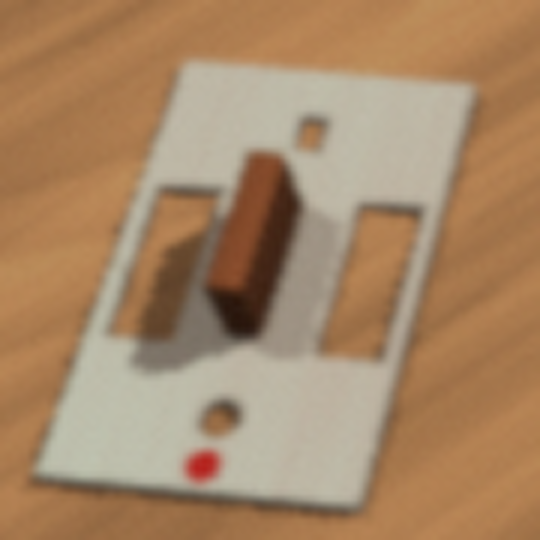

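View pics/c3.png

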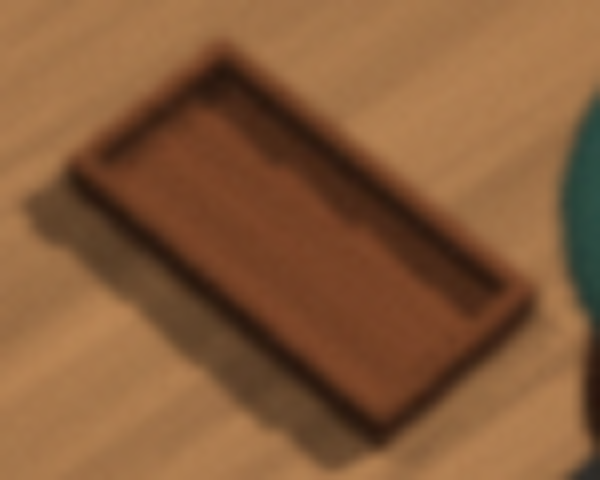

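View pics/c4.png

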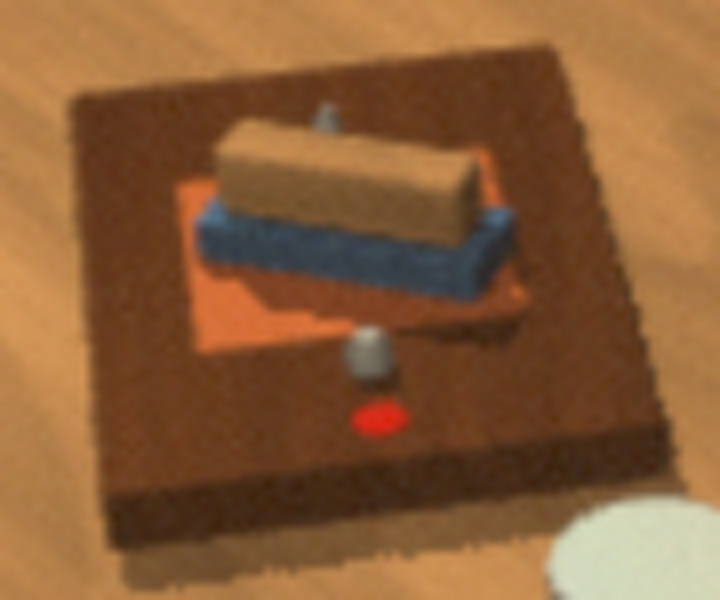

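View pics/c5.png

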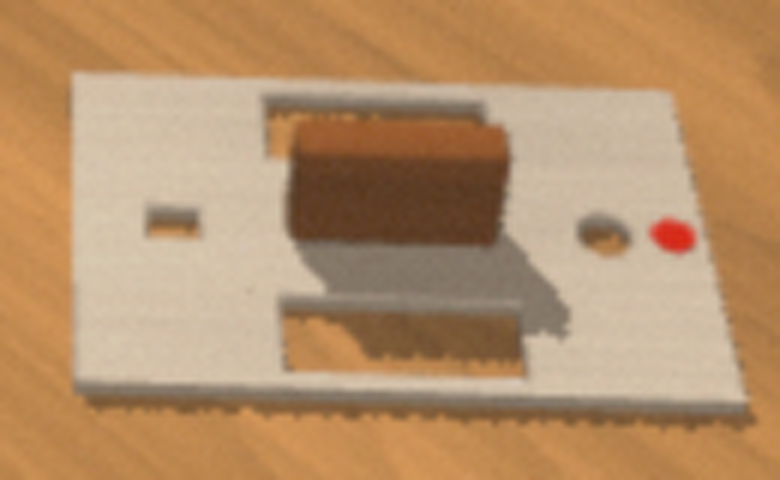

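View pics/c6.png

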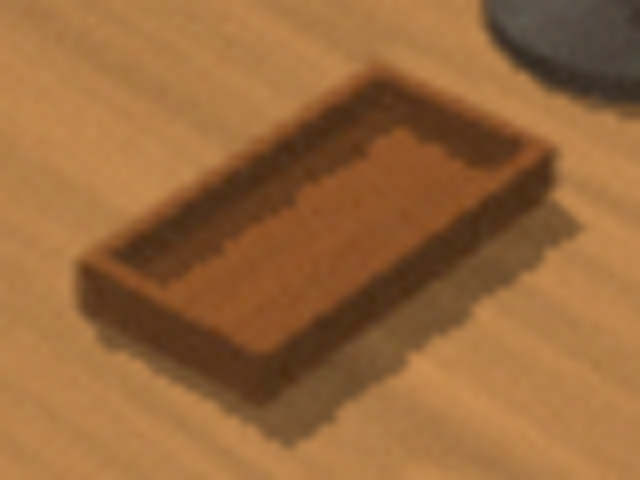

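```bash
cat > h.py <<'E'
import numpy as np, json
from scipy.spatial.transform import Rotation as R
from scipy.optimize import least_squares
CAM={"scene":(426.67614695,283.07987137,204.37999342,[1.02536957,-0.33724538,0.77426293],[0.85453831,0.28965036,0.14512619,0.40596224]),
"side":(468.04824472,283.67300586,208.54902915,[0.05589592,-0.52686199,0.57012959],[0.82608981,0.41913938,-0.18174912,-0.32994706])}
def rot(q): return R.from_quat([q[1],q[2],q[3],q[0]])
def proj(c,P):
    f,cx,cy,e,q=c if not isinstance(c,str) else CAM[c]
    p=rot(q).inv().apply(np.atleast_2d(P)-np.array(e))
    return np.c_[cx+f*p[:,0]/-p[:,2], cy-f*p[:,1]/-p[:,2]]
def back(c,uv,z):
    f,cx,cy,e,q=c if not isinstance(c,str) else CAM[c]
    d=rot(q).apply([(uv[0]-cx)/f,-(uv[1]-cy)/f,-1]); e=np.array(e)
    return e+d*(z-e[2])/d[2]
def camt(c): return (c["K"][0,0],c["K"][0,2],c["K"][1,2],c["eye"],c["orientation"])
def W(p,L):
    L=np.atleast_2d(L)/1000.; c,s=np.cos(p[2]),np.sin(p[2])
    return np.c_[p[0]+c*L[:,0]-s*L[:,1],p[1]+s*L[:,0]+c*L[:,1],L[:,2]]
def fit(obs,p0):
    # obs: list of (cam, local pts mm with z world, pix)
    f=lambda p: np.concatenate([(proj(c,W(p,L))-uv).ravel() for c,L,uv in obs])
    r=least_squares(f,p0,loss="soft_l1"); 
    return r.x,[ (np.round(proj(c,W(r.x,L))-uv,1)).tolist() for c,L,uv in obs]
def px(o,s,pts): return np.array([[o[0]+(a+.5)/s-.5,o[1]+(b+.5)/s-.5] for a,b in pts])
E
cat > fit1.py <<'E'
from h import *
bedL=[(-70,-100,18),(-70,100,18),(70,100,18),(70,-100,18),(-42.5,-42.5,18),(-42.5,42.5,18),(42.5,42.5,18),(42.5,-42.5,18),(0,-83,18)]
A=("scene",bedL,px((280,120),7,[(52,138),(578,72),(690,345),(122,418),(218,162),(450,135),(512,302),(268,335),(130,261)]))
B=("side",bedL,px((145,155),8,[(108,495),(72,98),(553,46),(668,425),(200,352),(180,183),(487,150),(528,300),(381,418)]))
def ini(o): 
    a=back(o[0],o[2][0],o[1][0][2]/1000);b=back(o[0],o[2][1],o[1][1][2]/1000)
    d=np.array(o[1][1])-np.array(o[1][0]); th=np.arctan2(*(b-a)[[1,0]])-np.arctan2(d[1],d[0])
    p=np.array([0,0,th]); w=W(p,o[1][0])[0]; return np.array([a[0]-w[0],a[1]-w[1],th])
def run(n,A,B):
    for s in ([A],[B],[A,B]):
        x,r=fit(s,ini(s[0])); print(n,np.round(x,4),np.degrees(x[2]).round(2)); 
    print(r)
run("bed",A,B)
tL=[(-55,85,5),(55,85,5),(55,-85,5),(-55,-85,5),(0,-76,5),(-7,28,39),(7,28,39),(-7,-28,39),(7,-28,39)]
A=("scene",tL,px((125,210),6,[(183,62),(475,88),(365,505),(35,475),(203,465),(248,152),(283,155),(208,288),(245,300)]))
B=("side",tL,px((285,270),6,[(75,385),(72,72),(672,92),(745,403),(673,236),(292,153),(300,120),(508,157),(505,127)]))
run("template",A,B)
yL=[(-60,30,16),(-60,-30,16),(60,-30,16),(60,30,16)]
A=("scene",yL,px((255,200),8,[(222,42),(72,165),(380,432),(535,292)]))
pS=px((255,185),8,[(80,262),(265,362),(555,150),(375,62)])
run("tray",A,("side",yL,pS))
E
python3 fit1.py
```

```text
bed [ 0.5134  0.2166 -0.5169] -29.61
bed [ 0.5105  0.2159 -0.5088] -29.15
bed [ 0.5119  0.217  -0.5114] -29.3
[[[-0.8, -1.0], [0.1, -1.3], [0.4, -1.1], [-0.6, -0.3], [-0.2, 0.1], [-0.5, -0.3], [-0.5, -0.1], [-0.0, -0.2], [-0.2, 0.0]], [[-0.6, -0.3], [-0.2, -1.3], [0.7, -1.4], [0.3, -0.9], [0.3, -0.3], [0.2, -0.4], [0.4, -0.7], [0.4, 1.1], [0.5, -0.2]]]
template [ 0.5071 -0.2386  0.7871] 45.1
template [ 0.5028 -0.2385  0.7798] 44.68
template [ 0.5045 -0.2383  0.7833] 44.88
[[[-0.0, -0.8], [-0.4, -1.1], [-1.2, -0.5], [-0.2, -0.6], [-0.0, -0.5], [-0.5, -1.3], [0.2, -1.3], [-1.5, -0.8], [-0.9, -2.2]], [[0.3, -0.9], [0.3, -0.2], [-0.1, -0.8], [0.9, -0.7], [0.4, -0.5], [1.4, -0.2], [-0.5, -1.2], [1.4, 0.1], [0.7, -1.4]]]
tray [ 0.6239 -0.0012  0.0945] 5.42
tray [ 0.6179 -0.0014  0.107 ] 6.13
tray [ 6.212e-01 -2.000e-04  9.890e-02] 5.67
[[[-0.5, -1.1], [-1.2, -1.1], [-0.2, -1.3], [-0.0, -0.9]], [[0.3, -0.9], [0.5, -1.0], [1.1, -1.1], [0.9, -0.8]]]
```

```bash
cat > fit2.py <<'E'
from fit1 import *
print("----")
# local x along scene image up direction ; grip top z=50, base
A=("scene",[(-35,10,50),(35,10,50),(35,-10,50),(-35,-10,50),(40,-15,30),(-40,-15,18),(-40,15,18)],
 px((280,120),7,[(305,235),(365,102),(412,115),(350,250),(425,150),(360,320),(285,303)]))
print(ini(A)); x,r=fit([A],ini(A)); print(x,r)
for z in (0,):
  L=[(sx*35,sy*10,50) for sx in(-1,1) for sy in(-1,1)]+[(sx*40,sy*15,z) for z in (18,30) for sx in(-1,1) for sy in(-1,1)]
  q=proj("side",W(x,L)); 
  for l,u in zip(L,q): print(l,np.round((u-[145,155]+.5)*8-.5))
E
python3 fit2.py | sed -n '/----/,$p'
```

```text
----
[0.51443911 0.21331103 2.09727542]
[0.51301778 0.2126215  2.10410624] [[[-0.5, -0.2], [-0.6, -0.3], [0.5, -0.3], [1.2, -0.2], [0.4, -0.2], [0.1, 1.0], [-1.1, 0.4]]]
(-35, -10, 50) [492. 148.]
(-35, 10, 50) [462. 186.]
(35, -10, 50) [249. 107.]
(35, 10, 50) [215. 144.]
(-40, -15, 18) [525. 243.]
(-40, 15, 18) [481. 302.]
(40, -15, 18) [253. 196.]
(40, 15, 18) [204. 253.]
(-40, -15, 30) [522. 205.]
(-40, 15, 30) [478. 263.]
(40, -15, 30) [248. 158.]
(40, 15, 30) [198. 215.]
```

```bash
cat > mv.py <<'E'
import sys
from h import *
from bench import ctrl
def down(j): # jaw(y) yaw j, z down
    y=np.array([np.cos(j),np.sin(j),0]); z=np.array([0,0,-1.]); return R.from_matrix(np.c_[np.cross(y,z),y,z])
def plan(p0,r0,pt,j,N,lift=0):
    rt=down(j); 
    if (r0.apply([0,1,0])@rt.apply([0,1,0]))<0: pass
    w=(r0.inv()*rt).as_rotvec(); 
    M=np.zeros((3,3)); r=r0; st=R.from_rotvec(w/N)
    for i in range(N): M+=r.as_matrix(); r=r*st
    return np.linalg.solve(M,np.array(pt)-p0), w/N
def jaw(o):
    y=rot(o["eef_rot"]).apply([0,1,0]); return np.arctan2(y[1],y[0])
if __name__=="__main__":
    o=ctrl.get_obs(); a=[float(eval(s)) for s in sys.argv[1:6]]; N=int(a[4])
    v,w=plan(o["eef_pos"],rot(o["eef_rot"]),a[:3],a[3],N)
    print("t",o["time_s"],"pos",o["eef_pos"].round(4),"jaw",round(jaw(o),4),"F",o["wrist_force"].round(1),"op",round(o["opening"],3))
    print("v",v.round(4),"|v|",np.linalg.norm(v).round(4),"w",w.round(4))
E
python3 - <<'E'
from h import *
for n,uv,z in (("jar",(248,168),.062),("globe",(343,272),.0),("cup",(250,345),.0),("loupe",(404,212),.05),("globetop",(352,228),.16)):
    print(n,back("scene",uv,z).round(3))
for n,uv,z in (("jar",(228,228),.062),("globefoot",(334,185),.0),("cup",(424,235),0),("loupe",(279,143),.05)): print(n,back("side",uv,z).round(3))
E
python3 mv.py 0.512 0.2135 0.2 0.533 10
```

```text
jar [0.458 0.007 0.062]
globe [0.766 0.017 0.   ]
cup [ 0.767 -0.219  0.   ]
loupe [0.761 0.193 0.05 ]
globetop [0.767 0.016 0.16 ]
jar [ 0.446 -0.004  0.062]
globefoot [0.768 0.022 0.   ]
cup [ 0.762 -0.216  0.   ]
loupe [0.749 0.183 0.05 ]
t 0.15 pos [0.1408 0.5571 0.2306] jaw 1.323 F [ 0.2 -0.2  0.3] op 1.002
v [-0.0514 -0.0074  0.0031] |v| 0.052 w [-0.0001  0.      0.079 ]
```

Call:
apply_moves:
  plan:
    - {"translation": [-0.0514, -0.0074, 0.003], "angular": [0, 0, 0.079], "hand": 0.05}
    - {"translation": [-0.0514, -0.0074, 0.003], "angular": [0, 0, 0.079], "hand": 0.05}
    - {"translation": [-0.0514, -0.0074, 0.003], "angular": [0, 0, 0.079], "hand": 0.05}
    - {"translation": [-0.0514, -0.0074, 0.003], "angular": [0, 0, 0.079], "hand": 0.05}
    - {"translation": [-0.0514, -0.0074, 0.003], "angular": [0, 0, 0.079], "hand": 0.05}
    - {"translation": [-0.0514, -0.0074, 0.003], "angular": [0, 0, 0.079], "hand": 0.05}
    - {"translation": [-0.0514, -0.0074, 0.003], "angular": [0, 0, 0.079], "hand": 0.05}
    - {"translation": [-0.0514, -0.0074, 0.003], "angular": [0, 0, 0.079], "hand": 0.05}
    - {"translation": [-0.0514, -0.0074, 0.003], "angular": [0, 0, 0.079], "hand": 0.05}
    - {"translation": [-0.0514, -0.0074, 0.003], "angular": [0, 0, 0.079], "hand": 0.05}

```text
time_s: 1.4
eef_pos: [0.5132, 0.2123, 0.201]
eef_rot: [-0.0, 0.497, 0.868, -0.0]
wrist_force: [-0.2, 0.5, 0.3]
opening: 0.587
```

Call:
apply_moves:
  plan:
    - {"translation": [0, 0, 0], "angular": [0, 0, 0], "hand": 0.05}
    - {"translation": [0, 0, 0], "angular": [0, 0, 0], "hand": 0.05}

```text
time_s: 1.65
eef_pos: [0.5123, 0.214, 0.201]
eef_rot: [-0.0, 0.496, 0.868, -0.0]
wrist_force: [0.7, 0.1, -0.2]
opening: 0.584
```

```bash
python3 mv.py 0.512 0.2135 0.2 0.533 4; python3 - <<'E'
from bench import ctrl
import cv2,pickle
c=ctrl.camera("wrist"); pickle.dump(c,open("w1.pkl","wb")); cv2.imwrite("pics/w1.png",c["img"][:,:,::-1])
from h import *
t=camt(c)
bed=[.5119,.217,-.5114]; 
print(proj(t,W(bed,[(0,-58,28),(0,58,28),(0,-83,18),(-42.5,-42.5,18),(42.5,42.5,18)])).round(1))
print(proj(t,W([.5125,.213,2.104],[(-35,-10,50),(-35,10,50),(35,-10,50),(35,10,50)])).round(1))
E
```

```text
t 1.65 pos [0.5123 0.214  0.201 ] jaw 0.5328 F [ 0.7  0.1 -0.2] op 0.584
v [-0.0001 -0.0001  0.0002] |v| 0.0003 w [-0.0001 -0.0002 -0.0001]
[[226.4 208.1]
 [336.2 146. ]
 [206.3 217. ]
 [217.1 159.2]
 [340.5 191.1]]
[[289.3 226.3]
 [266.9 226.3]
 [290.2 147.6]
 [266.  147.6]]
```

View pics/w1.png

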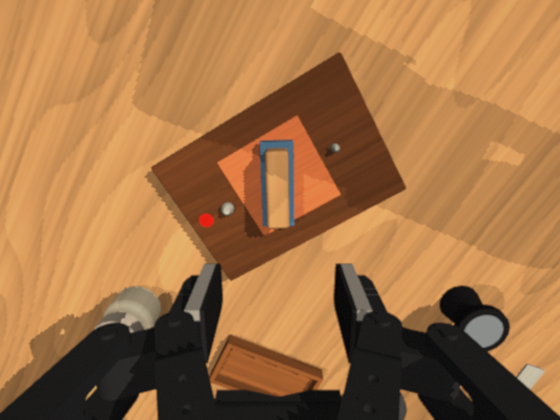

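The wrist view shows the hone grip spanning about (265–289, 150–228), pins at (227,209) and (335,147), and the red dot at (206,220). My predictions match within 1–2 px, so I'm descending and gripping.

Call:
apply_moves:
  plan:
    - {"translation": [0, 0, 0.045], "angular": [0, 0, 0], "hand": 0.05}
    - {"translation": [0, 0, 0.045], "angular": [0, 0, 0], "hand": 0.05}
    - {"translation": [0, 0, 0.04], "angular": [0, 0, 0], "hand": 0.05}
    - {"translation": [0, 0, 0.025], "angular": [0, 0, 0], "hand": 0.05}
    - {"translation": [0, 0, 0.013], "angular": [0, 0, 0], "hand": 0.05}
    - {"translation": [0, 0, 0], "angular": [0, 0, 0], "hand": 0.05}
    - {"translation": [0, 0, 0], "angular": [0, 0, 0], "hand": 0.01}
    - {"translation": [0, 0, 0], "angular": [0, 0, 0], "hand": 0.01}
    - {"translation": [0, 0, 0], "angular": [0, 0, 0], "hand": 0.01}
    - {"translation": [0, 0, 0], "angular": [0, 0, 0], "hand": 0.01}

```text
time_s: 2.95
eef_pos: [0.5138, 0.2142, 0.0349]
eef_rot: [0.001, 0.496, 0.868, 0.001]
wrist_force: [-0.9, 0.7, 6.7]
opening: 0.214
```

Call:
apply_moves:
  plan:
    - {"translation": [0, 0, 0], "angular": [0, 0, 0], "hand": 0.01}
    - {"translation": [0, 0, 0], "angular": [0, 0, 0], "hand": 0.01}

```text
time_s: 3.2
eef_pos: [0.5139, 0.2143, 0.0349]
eef_rot: [0.001, 0.496, 0.868, 0.001]
wrist_force: [-0.3, 1.5, 6.9]
opening: 0.215
```

```bash
python3 mv.py 0.512 0.2135 0.2 0.533 4
```

```text
t 3.2 pos [0.5139 0.2143 0.0349] jaw 0.5329 F [-0.3  1.5  6.9] op 0.215
v [ 0.0001 -0.0004 -0.0413] |v| 0.0413 w [ 0.0007  0.0002 -0.    ]
```

Call:
apply_moves:
  plan:
    - {"translation": [0, 0, -0.015], "angular": [0, 0, 0], "hand": 0.01}
    - {"translation": [0, 0, -0.04], "angular": [0, 0, 0], "hand": 0.01}
    - {"translation": [0, 0, -0.04], "angular": [0, 0, 0], "hand": 0.01}

```text
time_s: 3.58
eef_pos: [0.5122, 0.2137, 0.1298]
eef_rot: [-0.0, 0.496, 0.868, -0.0]
wrist_force: [0.5, 0.5, -1.2]
opening: 0.214
```

```bash
python3 mv.py 0.621 0 0.13 1.670 8
```

```text
t 3.575 pos [0.5122 0.2137 0.1298] jaw 0.5328 F [ 0.5  0.5 -1.2] op 0.214
v [-0.0268 -0.0168 -0.    ] |v| 0.0316 w [-0.000e+00 -1.000e-04 -1.421e-01]
```

Call:
apply_moves:
  plan:
    - {"translation": [-0.0268, -0.0168, 0], "angular": [0, 0, -0.142], "hand": 0.01}
    - {"translation": [-0.0268, -0.0168, 0], "angular": [0, 0, -0.142], "hand": 0.01}
    - {"translation": [-0.0268, -0.0168, 0], "angular": [0, 0, -0.142], "hand": 0.01}
    - {"translation": [-0.0268, -0.0168, 0], "angular": [0, 0, -0.142], "hand": 0.01}
    - {"translation": [-0.0268, -0.0168, 0], "angular": [0, 0, -0.142], "hand": 0.01}
    - {"translation": [-0.0268, -0.0168, 0], "angular": [0, 0, -0.142], "hand": 0.01}
    - {"translation": [-0.0268, -0.0168, 0], "angular": [0, 0, -0.142], "hand": 0.01}
    - {"translation": [-0.0268, -0.0168, 0], "angular": [0, 0, -0.142], "hand": 0.01}
    - {"translation": [0, 0, 0.02], "angular": [0, 0, 0], "hand": 0.01}
    - {"translation": [0, 0, 0.03], "angular": [0, 0, 0], "hand": 0.01}

```text
time_s: 4.82
eef_pos: [0.6213, 0.0001, 0.0784]
eef_rot: [0.001, -0.048, 0.999, -0.0]
wrist_force: [-0.4, -0.3, -1.4]
opening: 0.218
```

```bash
python3 mv.py 0.621 0 0.022 1.670 4;  python3 - <<'E'
from bench import ctrl
import cv2
for n in("scene","side"):
    c=ctrl.camera(n); cv2.imwrite(f"pics/{n}1.png",c["img"][:,:,::-1])
a=cv2.imread("pics/scene1.png")[150:280,220:400]; b=cv2.imread("pics/side1.png")[140:270,220:400]
cv2.imwrite("pics/m1.png",cv2.resize(cv2.vconcat([a,b]),None,fx=2.3,fy=2.3))
E
```

```text
t 4.825 pos [6.213e-01 1.000e-04 7.840e-02] jaw 1.6669 F [-0.4 -0.3 -1.4] op 0.218
v [ 0.0001 -0.      0.0141] |v| 0.0141 w [-0.      0.0003 -0.0008]
```

View pics/m1.png

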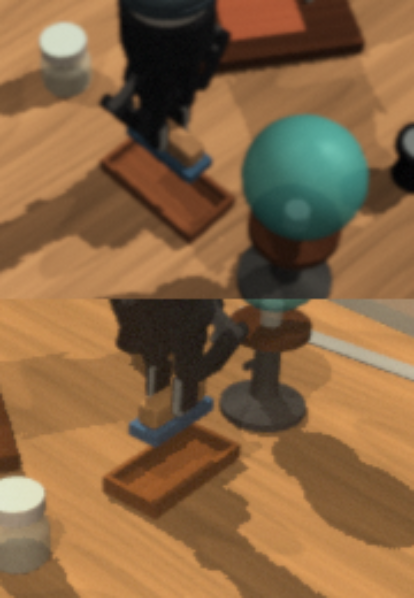

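The hone hangs level above the tray and parallel to it in both views. Lowering it now.

Call:
apply_moves:
  plan:
    - {"translation": [0, 0, 0.025], "angular": [0, 0, 0], "hand": 0.01}
    - {"translation": [0, 0, 0.018], "angular": [0, 0, 0], "hand": 0.01}
    - {"translation": [0, 0, 0.009], "angular": [0, 0, 0], "hand": 0.01}
    - {"translation": [0, 0, 0.004], "angular": [0, 0, 0], "hand": 0.01}
    - {"translation": [0, 0, 0], "angular": [0, 0, 0], "hand": 0.01}

```text
time_s: 5.55
eef_pos: [0.6216, 0.0, 0.0228]
eef_rot: [0.0, -0.049, 0.999, -0.0]
wrist_force: [0.2, 0.6, -0.4]
opening: 0.216
```

Call:
apply_moves:
  plan:
    - {"translation": [0, 0, 0.001], "angular": [0, 0, 0], "hand": 0.01}
    - {"translation": [0, 0, 0], "angular": [0, 0, 0], "hand": 0.045}
    - {"translation": [0, 0, 0], "angular": [0, 0, 0], "hand": 0.045}
    - {"translation": [0, 0, 0], "angular": [0, 0, 0], "hand": 0.045}
    - {"translation": [0, 0, -0.02], "angular": [0, 0, 0], "hand": 0.045}
    - {"translation": [0, 0, -0.04], "angular": [0, 0, 0], "hand": 0.045}
    - {"translation": [0, 0, -0.06], "angular": [0, 0, 0], "hand": 0.045}
    - {"translation": [0, 0, -0.04], "angular": [0, 0, 0], "hand": 0.045}

```text
time_s: 6.55
eef_pos: [0.6224, -0.0001, 0.1862]
eef_rot: [0.002, -0.049, 0.999, -0.001]
wrist_force: [0.8, -0.6, -0.5]
opening: 0.527
```

```bash
python3 mv.py 0.5045 -0.2383 0.18 0.783 7; python3 - <<'E'
from bench import ctrl
import cv2
c=ctrl.camera("side"); cv2.imwrite("pics/s2.png",c["img"][:,:,::-1])
E
```

```text
t 6.55 pos [ 6.224e-01 -1.000e-04  1.862e-01] jaw 1.6691 F [ 0.8 -0.6 -0.5] op 0.527
v [ 0.007  -0.0386  0.0009] |v| 0.0392 w [1.000e-04 7.000e-04 1.266e-01]
```

View pics/s2.png

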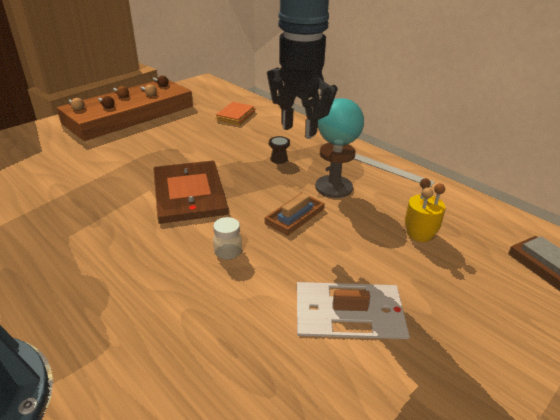

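The hone now lies flat in the tray at (295,211). Moving above the template.

Call:
apply_moves:
  plan:
    - {"translation": [0.007, -0.0386, 0.001], "angular": [0, 0, 0.1265], "hand": 0.045}
    - {"translation": [0.007, -0.0386, 0.001], "angular": [0, 0, 0.1265], "hand": 0.045}
    - {"translation": [0.007, -0.0386, 0.001], "angular": [0, 0, 0.1265], "hand": 0.045}
    - {"translation": [0.007, -0.0386, 0.001], "angular": [0, 0, 0.1265], "hand": 0.045}
    - {"translation": [0.007, -0.0386, 0.001], "angular": [0, 0, 0.1265], "hand": 0.045}
    - {"translation": [0.007, -0.0386, 0.001], "angular": [0, 0, 0.1265], "hand": 0.045}
    - {"translation": [0.007, -0.0386, 0.001], "angular": [0, 0, 0.1265], "hand": 0.045}
    - {"translation": [0, 0, 0], "angular": [0, 0, 0], "hand": 0.045}
    - {"translation": [0, 0, 0], "angular": [0, 0, 0], "hand": 0.045}

```text
time_s: 7.72
eef_pos: [0.5035, -0.2381, 0.1753]
eef_rot: [0.001, 0.383, 0.924, 0.0]
wrist_force: [-0.2, 1.0, 0.1]
opening: 0.525
```

```bash
python3 mv.py 0.5045 -0.2383 0.0295 0.783 5; python3 - <<'E'
from bench import ctrl
import cv2,pickle
c=ctrl.camera("wrist"); pickle.dump(c,open("w2.pkl","wb")); cv2.imwrite("pics/w2.png",c["img"][:,:,::-1])
from h import *
t=camt(c)
tL=[(-55,85,5),(55,85,5),(55,-85,5),(-55,-85,5),(0,-76,5),(0,-58,5),(0,58,5),(-7,28,39),(7,28,39),(-7,-28,39),(7,-28,39)]
print(proj(t,W([.5045,-.2383,.7833],tL)).round(1))
E
```

```text
t 7.725 pos [ 0.5035 -0.2381  0.1753] jaw 0.7843 F [-0.2  1.   0.1] op 0.525
v [-0.0001  0.0001  0.0292] |v| 0.0292 w [0.0001 0.0003 0.0003]
[[213.2  83.4]
 [345.2  83.5]
 [334.5 265.8]
 [223.1 265.8]
 [278.8 257.6]
 [278.9 240.7]
 [279.1 116.8]
 [270.4 159. ]
 [288.  159.1]
 [270.8 224.7]
 [287.4 224.7]]
```

View pics/w2.png

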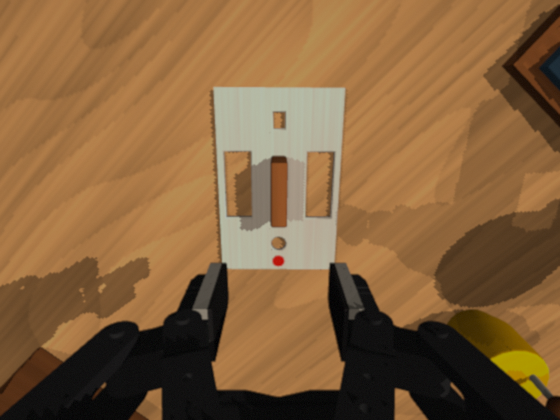

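The template is centred laterally under the gripper: bar at (279,190), holes at (279,120) and (278,243), red dot at (278,261). There is an offset of 2–3 px along its length, which doesn't affect the grip. Descending and gripping.

Call:
apply_moves:
  plan:
    - {"translation": [0, 0.0005, 0.045], "angular": [0, 0, 0], "hand": 0.045}
    - {"translation": [0, 0, 0.045], "angular": [0, 0, 0], "hand": 0.045}
    - {"translation": [0, 0, 0.035], "angular": [0, 0, 0], "hand": 0.045}
    - {"translation": [0, 0, 0.022], "angular": [0, 0, 0], "hand": 0.045}
    - {"translation": [0, 0, 0.012], "angular": [0, 0, 0], "hand": 0.045}
    - {"translation": [0, 0, 0], "angular": [0, 0, 0], "hand": 0.045}
    - {"translation": [0, 0, 0], "angular": [0, 0, 0], "hand": 0.004}
    - {"translation": [0, 0, 0], "angular": [0, 0, 0], "hand": 0.004}
    - {"translation": [0, 0, 0], "angular": [0, 0, 0], "hand": 0.004}
    - {"translation": [0, 0, 0], "angular": [0, 0, 0], "hand": 0.004}

```text
time_s: 9.02
eef_pos: [0.5044, -0.2383, 0.0167]
eef_rot: [0.001, 0.384, 0.924, -0.0]
wrist_force: [0.8, 1.7, 6.9]
opening: 0.153
```

Call:
apply_moves:
  plan:
    - {"translation": [0, 0, 0], "angular": [0, 0, 0], "hand": 0.004}
    - {"translation": [0, 0, -0.01], "angular": [0, 0, 0], "hand": 0.004}
    - {"translation": [0, 0, -0.03], "angular": [0, 0, 0], "hand": 0.004}
    - {"translation": [0, 0, -0.04], "angular": [0, 0, 0], "hand": 0.004}
    - {"translation": [0, 0, -0.04], "angular": [0, 0, 0], "hand": 0.004}
    - {"translation": [0, 0, 0], "angular": [0, 0, 0], "hand": 0.004}
    - {"translation": [0, 0, 0], "angular": [0, 0, 0], "hand": 0.004}

```text
time_s: 9.9
eef_pos: [0.5024, -0.2372, 0.1341]
eef_rot: [-0.001, 0.384, 0.923, 0.0]
wrist_force: [-0.2, 0.5, -3.9]
opening: 0.152
```

```bash
python3 mv.py 0.5045 -0.2383 0.0295 0.783 5; python3 - <<'E'
from bench import ctrl
import cv2
c=ctrl.camera("side"); cv2.imwrite("pics/s3.png",c["img"][:,:,::-1])
c=ctrl.camera("scene"); cv2.imwrite("pics/sc3.png",c["img"][:,:,::-1])
E
```

```text
t 9.9 pos [ 0.5024 -0.2372  0.1341] jaw 0.7834 F [-0.2  0.5 -3.9] op 0.152
v [-0.0005  0.0001  0.0209] |v| 0.0209 w [-0.0001 -0.0004  0.0001]
```

View pics/s3.png

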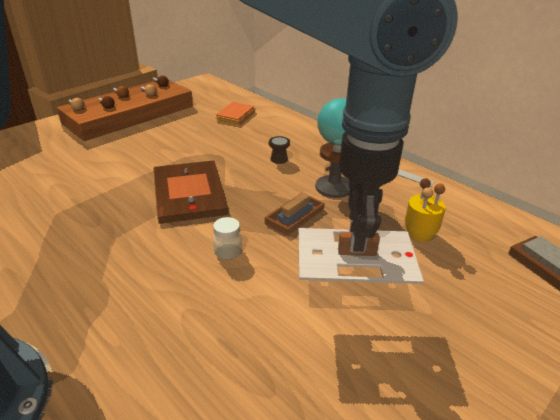

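View pics/sc3.png

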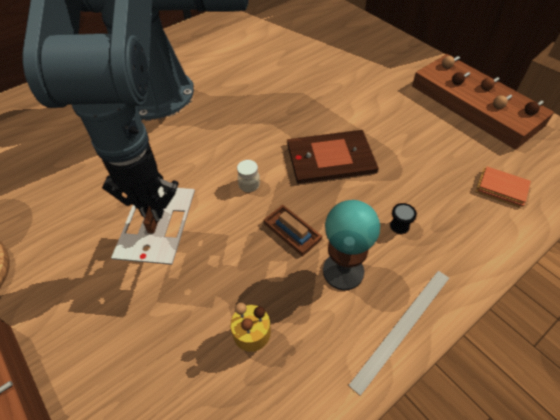

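Both views show the plate held level, with the bar in the jaws and the red dot at the far end. Carrying it to the bed, offset 20 mm toward the bed's −x.

```bash
python3 -c "
from h import *
print(W([.5119,.217,-.5114],[(-20,0,0)]))"; python3 mv.py 0.4945 0.2268 0.1341 -0.5114 12
```

```text
[[0.4944588  0.22678797 0.        ]]
t 10.0 pos [ 0.502  -0.2368  0.1332] jaw 0.7834 F [-0.3  0.9 -4. ] op 0.151
v [0.0408 0.0072 0.    ] |v| 0.0415 w [-0.0003 -0.0003  0.1079]
```

Call:
apply_moves:
  plan:
    - {"translation": [0.0408, 0.0072, 0], "angular": [0, 0, 0.1079], "hand": 0.004}
    - {"translation": [0.0408, 0.0072, 0], "angular": [0, 0, 0.1079], "hand": 0.004}
    - {"translation": [0.0408, 0.0072, 0], "angular": [0, 0, 0.1079], "hand": 0.004}
    - {"translation": [0.0408, 0.0072, 0], "angular": [0, 0, 0.1079], "hand": 0.004}
    - {"translation": [0.0408, 0.0072, 0], "angular": [0, 0, 0.1079], "hand": 0.004}
    - {"translation": [0.0408, 0.0072, 0], "angular": [0, 0, 0.1079], "hand": 0.004}
    - {"translation": [0.0408, 0.0072, 0], "angular": [0, 0, 0.1079], "hand": 0.004}
    - {"translation": [0.0408, 0.0072, 0], "angular": [0, 0, 0.1079], "hand": 0.004}
    - {"translation": [0.0408, 0.0072, 0], "angular": [0, 0, 0.1079], "hand": 0.004}
    - {"translation": [0.0408, 0.0072, 0], "angular": [0, 0, 0.1079], "hand": 0.004}

```text
time_s: 11.25
eef_pos: [0.4537, 0.1553, 0.1337]
eef_rot: [-0.001, 0.804, 0.594, -0.001]
wrist_force: [0.6, 0.2, -3.9]
opening: 0.15
```

Call:
apply_moves:
  plan:
    - {"translation": [0.0408, 0.0072, 0], "angular": [0, 0, 0.1079], "hand": 0.004}
    - {"translation": [0.0408, 0.0072, 0], "angular": [0, 0, 0.1079], "hand": 0.004}
    - {"translation": [0, 0, 0.02], "angular": [0, 0, 0], "hand": 0.004}
    - {"translation": [0, 0, 0.025], "angular": [0, 0, 0], "hand": 0.004}
    - {"translation": [0, 0, 0], "angular": [0, 0, 0], "hand": 0.004}
    - {"translation": [0, 0, 0], "angular": [0, 0, 0], "hand": 0.004}

```text
time_s: 12.0
eef_pos: [0.4961, 0.2254, 0.0902]
eef_rot: [-0.0, 0.863, 0.505, -0.0]
wrist_force: [0.4, 0.2, -2.3]
opening: 0.151
```

```bash
python3 mv.py 0.4945 0.2268 0.05 -0.5114 5; python3 - <<'E'
from bench import ctrl
import cv2
for n,(x,y) in (("scene",(260,80)),("side",(120,120))):
    c=ctrl.camera(n); cv2.imwrite(f"pics/{n}4.png",c["img"][:,:,::-1])
    im=c["img"][y:y+110,x:x+140,::-1]; cv2.imwrite(f"pics/{n}4c.png",cv2.resize(im,None,fx=5.5,fy=5.5,interpolation=cv2.INTER_CUBIC))
c=ctrl.camera("wrist");cv2.imwrite(f"pics/w4.png",c["img"][:,:,::-1])
E
```

```text
t 12.0 pos [0.4961 0.2254 0.0902] jaw -0.5115 F [ 0.4  0.2 -2.3] op 0.151
v [ 0.0001 -0.0004  0.008 ] |v| 0.008 w [-0.0001  0.0001 -0.    ]
```

View pics/scene4c.png

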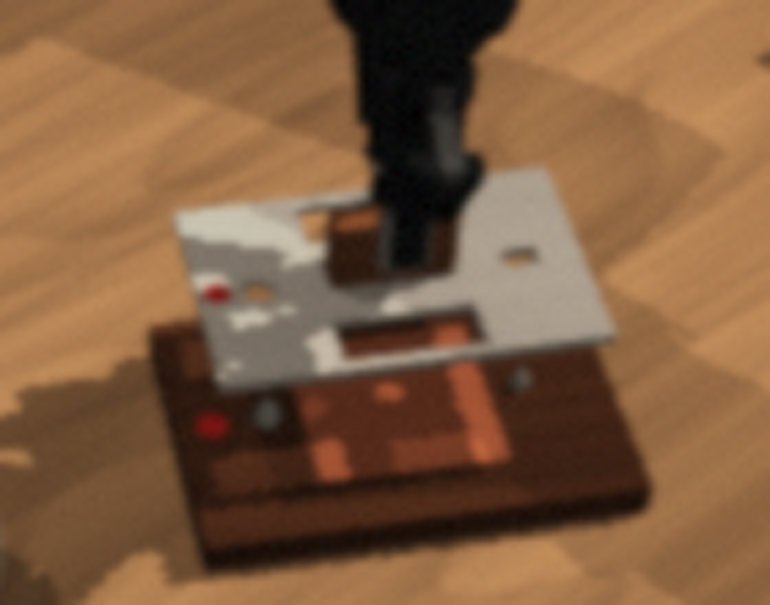

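View pics/side4c.png

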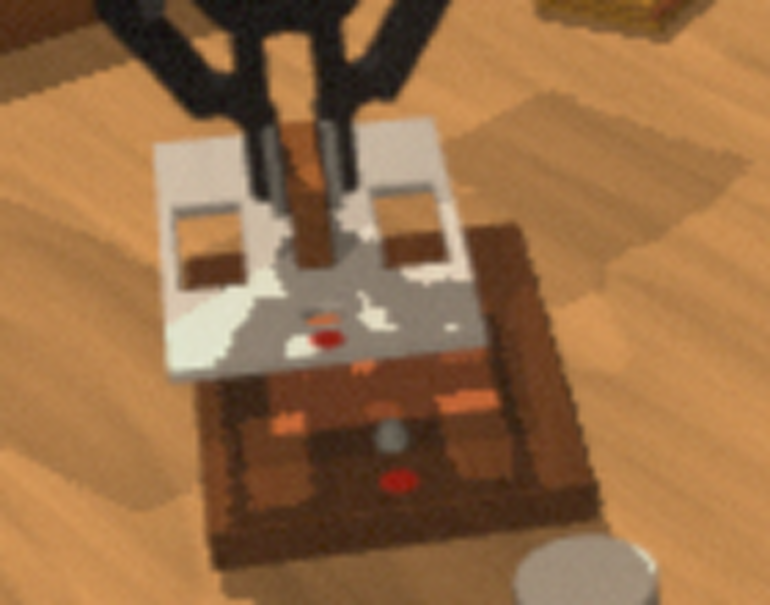

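View pics/w4.png

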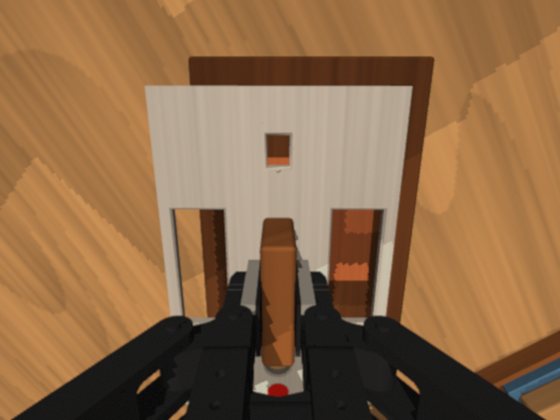

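```bash
cat > ba.py <<'E'
from h import *
bedL=[(-70,-100,18),(-70,100,18),(70,100,18),(70,-100,18),(-42.5,-42.5,18),(-42.5,42.5,18),(42.5,42.5,18),(42.5,-42.5,18),(0,-83,18)]
tL=[(-55,85,5),(55,85,5),(55,-85,5),(-55,-85,5),(0,-76,5),(-7,28,39),(7,28,39),(-7,-28,39),(7,-28,39)]
yL=[(-60,30,16),(-60,-30,16),(60,-30,16),(60,30,16)]
nL=[(-55,-85,5),(-55,85,5),(55,85,5),(55,-85,5),(0,-76,5)]
OBS=[(0,"scene",bedL,px((280,120),7,[(52,138),(578,72),(690,345),(122,418),(218,162),(450,135),(512,302),(268,335),(130,261)])),
(0,"side",bedL,px((145,155),8,[(108,495),(72,98),(553,46),(668,425),(200,352),(180,183),(487,150),(528,300),(381,418)])),
(1,"scene",tL,px((125,210),6,[(183,62),(475,88),(365,505),(35,475),(203,465),(248,152),(283,155),(208,288),(245,300)])),
(1,"side",tL,px((285,270),6,[(75,385),(72,72),(672,92),(745,403),(673,236),(292,153),(300,120),(508,157),(505,127)])),
(2,"scene",yL,px((255,200),8,[(222,42),(72,165),(380,432),(535,292)])),
(2,"side",yL,px((255,185),8,[(80,262),(265,362),(555,150),(375,62)]))]
NOW=[(3,"scene",nL,px((260,80),5.5,[(175,212),(545,168),(617,333),(220,385),(217,294)])),
(3,"side",nL,px((120,120),5.5,[(170,373),(155,145),(435,120),(487,342),(327,339)]))]
def solve(now, z0=.0735,p0=(.495,.227)):
    obs=OBS+now
    x0=np.r_[np.zeros(12),.5119,.217,-.5114,.5045,-.2383,.7833,.621,0,.0989, p0[0],p0[1],z0,0,0,-.5114]
    def cams(x):
        o={}
        for i,n in enumerate(("scene","side")):
            f,cx,cy,e,q=CAM[n]; r=R.from_rotvec(x[6*i:6*i+3])*rot(q); qq=r.as_quat()
            o[n]=(f,cx,cy,np.array(e)+x[6*i+3:6*i+6],[qq[3],*qq[:3]])
        return o
    def pts(x,k,L):
        if k<3: return W(x[12+3*k:15+3*k],L)
        p=x[21:]; return (R.from_euler("xyz",[0,0,p[5]])*R.from_rotvec([p[3],p[4],0])).apply(np.array(L)/1000.)+p[:3]
    def res(x):
        c=cams(x)
        a=[((proj(c[n],pts(x,k,L))-uv)/.4).ravel() for k,n,L,uv in obs]
        return np.concatenate(a+[x[0:3]/.003,x[3:6]/.0015,x[6:9]/.003,x[9:12]/.0015])
    r=least_squares(res,x0,loss="soft_l1"); x=r.x; c=cams(x)
    J=np.linalg.inv(r.jac.T@r.jac); sd=np.sqrt(np.diag(J))
    bed=x[12:15]; p=x[21:]
    d=p[:2]-bed[:2]; cs,sn=np.cos(bed[2]),np.sin(bed[2])
    print("bed",bed.round(4),"templ0",x[15:18].round(4),"tray",x[18:21].round(4))
    print("template",p.round(4),"sd",sd[21:].round(4))
    print("in bed frame mm",np.round(1000*np.array([cs*d[0]+sn*d[1],-sn*d[0]+cs*d[1]]),2),"dyaw deg",np.degrees(p[5]-bed[2]).round(2))
    for k,n,L,uv in now: print(n,(proj(c[n],pts(x,k,L))-uv).round(1).tolist())
    return x,c
if __name__=="__main__": solve(NOW)
E
python3 ba.py
```

```text
bed [ 0.5139  0.22   -0.5121] templ0 [ 0.5068 -0.2365  0.782 ] tray [0.6233 0.0019 0.0982]
template [ 0.4958  0.2273  0.0746  0.0032  0.0022 -0.5164] sd [0.0021 0.0023 0.0007 0.0056 0.0095 0.0047]
in bed frame mm [-19.29  -2.52] dyaw deg -0.24
scene [[-0.1, 0.2], [-0.0, -0.1], [-0.3, 0.4], [0.1, 0.3], [0.0, 0.0]]
side [[-0.3, -0.1], [0.2, -0.1], [-0.2, -0.2], [-0.2, -1.0], [0.1, 0.3]]
```

The joint fit puts the template at (−19.3, −2.5) mm in the bed frame, with yaw off by 0.2° and the plate level. I'll correct y by +2.5 mm and lower it close to the pins.

Call:
apply_moves:
  plan:
    - {"translation": [0.0025, -0.0007, 0.015], "angular": [0, 0, 0], "hand": 0.004}
    - {"translation": [0, 0, 0.015], "angular": [0, 0, 0], "hand": 0.004}
    - {"translation": [0, 0, 0.008], "angular": [0, 0, 0], "hand": 0.004}
    - {"translation": [0, 0, 0], "angular": [0, 0, 0], "hand": 0.004}
    - {"translation": [0, 0, 0], "angular": [0, 0, 0], "hand": 0.004}

```text
time_s: 12.78
eef_pos: [0.4971, 0.2281, 0.0524]
eef_rot: [0.0, 0.863, 0.505, 0.0]
wrist_force: [0.4, 0.5, -4.0]
opening: 0.15
```

```bash
python3 mv.py 0.4945 0.2268 0.05 -0.5114 5; python3 - <<'E'
from bench import ctrl
import cv2
for n,(x,y) in (("scene",(260,80)),("side",(120,120))):
    c=ctrl.camera(n); cv2.imwrite(f"pics/{n}5.png",c["img"][:,:,::-1])
    im=c["img"][y:y+110,x:x+140,::-1]; cv2.imwrite(f"pics/{n}5c.png",cv2.resize(im,None,fx=5.5,fy=5.5,interpolation=cv2.INTER_CUBIC))
E
```

```text
t 12.775 pos [0.4971 0.2281 0.0524] jaw -0.5113 F [ 0.4  0.5 -4. ] op 0.15
v [-0.0005 -0.0003  0.0005] |v| 0.0008 w [ 0. -0.  0.]
```

View pics/scene5c.png

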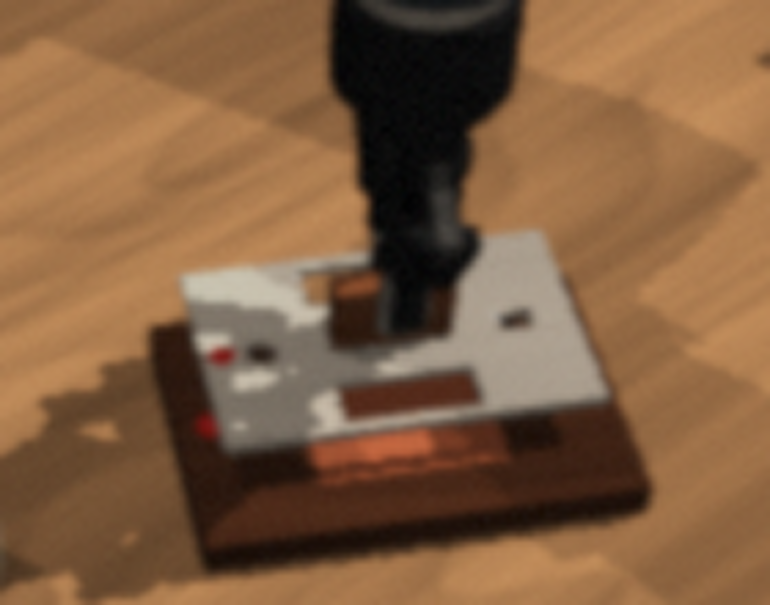

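View pics/side5c.png

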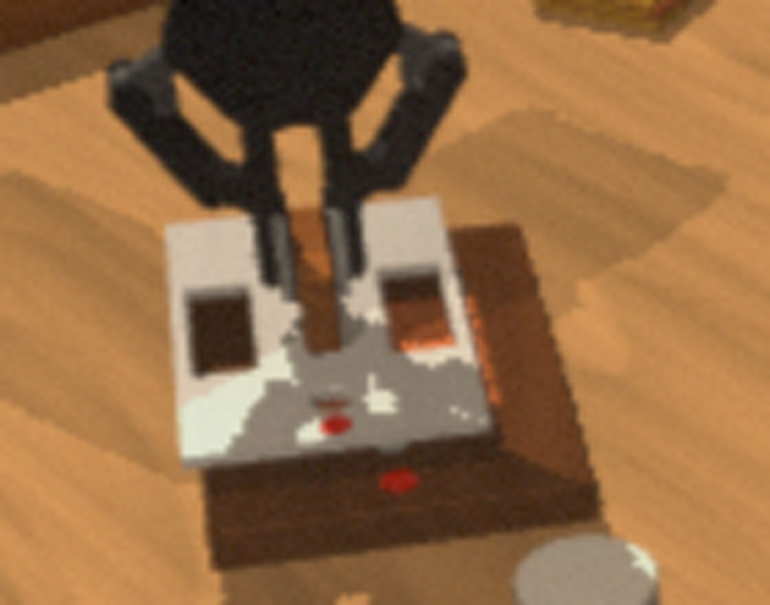

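```bash
python3 - <<'E'
from ba import *
solve([(3,"scene",nL,px((260,80),5.5,[(182,275),(543,232),(608,402),(228,450),(222,355)])),
(3,"side",nL,px((120,120),5.5,[(182,461),(165,226),(438,198),(492,430),(336,425)]))],z0=.037)
E
```

```text
bed [ 0.5137  0.2194 -0.5123] templ0 [ 0.5067 -0.2369  0.782 ] tray [0.6231 0.0015 0.0989]
template [ 0.4967  0.2302  0.0354  0.0028  0.0113 -0.5155] sd [0.0021 0.0024 0.0008 0.0071 0.0113 0.005 ]
in bed frame mm [-20.11   1.06] dyaw deg -0.18
scene [[-0.1, 0.3], [-0.3, -0.0], [0.2, -0.3], [-0.2, 0.1], [0.2, 0.6]]
side [[-0.2, -0.5], [0.3, -0.1], [0.0, 0.4], [-0.3, -1.2], [-0.1, 0.4]]
```

y is now +1 mm and x is −20 mm, inside the capture range. Lowering onto the pins.

Call:
apply_moves:
  plan:
    - {"translation": [-0.0007, 0, 0.003], "angular": [0, 0, 0], "hand": 0.004}
    - {"translation": [0, 0, 0.002], "angular": [0, 0, 0], "hand": 0.004}
    - {"translation": [0, 0, 0.001], "angular": [0, 0, 0], "hand": 0.004}
    - {"translation": [0, 0, 0], "angular": [0, 0, 0], "hand": 0.004}

```text
time_s: 13.38
eef_pos: [0.4964, 0.2275, 0.0462]
eef_rot: [-0.0, 0.863, 0.505, -0.0]
wrist_force: [0.0, 0.9, -4.1]
opening: 0.15
```

Call:
apply_moves:
  plan:
    - {"translation": [0, 0, 0.001], "angular": [0, 0, 0], "hand": 0.004}
    - {"translation": [0, 0, 0], "angular": [0, 0, 0], "hand": 0.004}

```text
time_s: 13.62
eef_pos: [0.4965, 0.2274, 0.0452]
eef_rot: [-0.0, 0.863, 0.505, -0.0]
wrist_force: [-0.1, 0.5, -3.7]
opening: 0.151
```

Call:
apply_moves:
  plan:
    - {"translation": [0, 0, 0.001], "angular": [0, 0, 0], "hand": 0.004}
    - {"translation": [0, 0, 0], "angular": [0, 0, 0], "hand": 0.004}

```text
time_s: 13.88
eef_pos: [0.4967, 0.2276, 0.0446]
eef_rot: [0.0, 0.863, 0.505, 0.0]
wrist_force: [-0.7, 0.0, -0.5]
opening: 0.15
```

Call:
apply_moves:
  plan:
    - {"translation": [0, 0, 0.001], "angular": [0, 0, 0], "hand": 0.004}
    - {"translation": [0, 0, 0], "angular": [0, 0, 0], "hand": 0.004}

```text
time_s: 14.12
eef_pos: [0.4968, 0.2277, 0.0443]
eef_rot: [0.0, 0.863, 0.505, 0.0]
wrist_force: [-3.9, 0.8, 6.8]
opening: 0.148
```

```bash
python3 mv.py 0.4945 0.2268 0.05 -0.5114 5; python3 - <<'E'
from bench import ctrl
import cv2
for n,(x,y) in (("scene",(260,80)),("side",(120,120))):
    c=ctrl.camera(n); 
    im=c["img"][y:y+110,x:x+140,::-1]; cv2.imwrite(f"pics/{n}6c.png",cv2.resize(im,None,fx=5.5,fy=5.5,interpolation=cv2.INTER_CUBIC))
E
```

```text
t 14.125 pos [0.4968 0.2277 0.0443] jaw -0.5111 F [-3.9  0.8  6.8] op 0.148
v [-0.0004 -0.0003 -0.0011] |v| 0.0012 w [ 0.0001 -0.0001  0.0001]
```

View pics/scene6c.png

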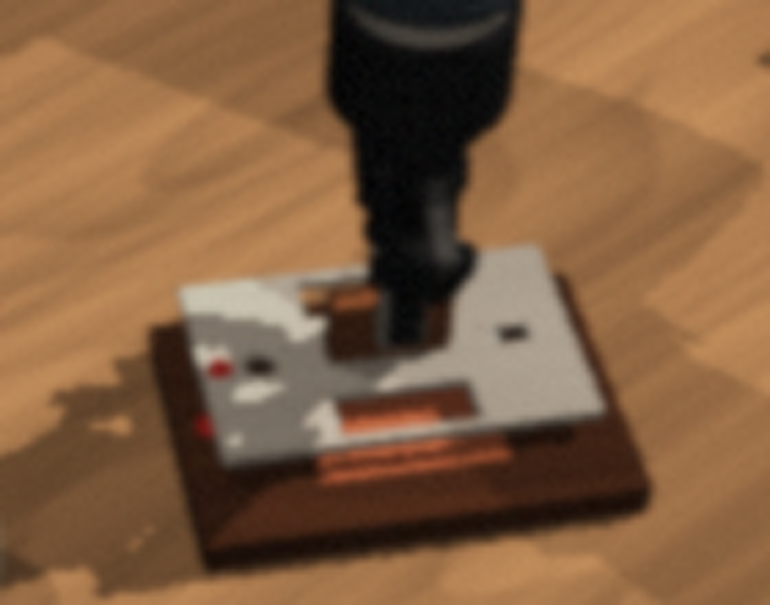

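View pics/side6c.png

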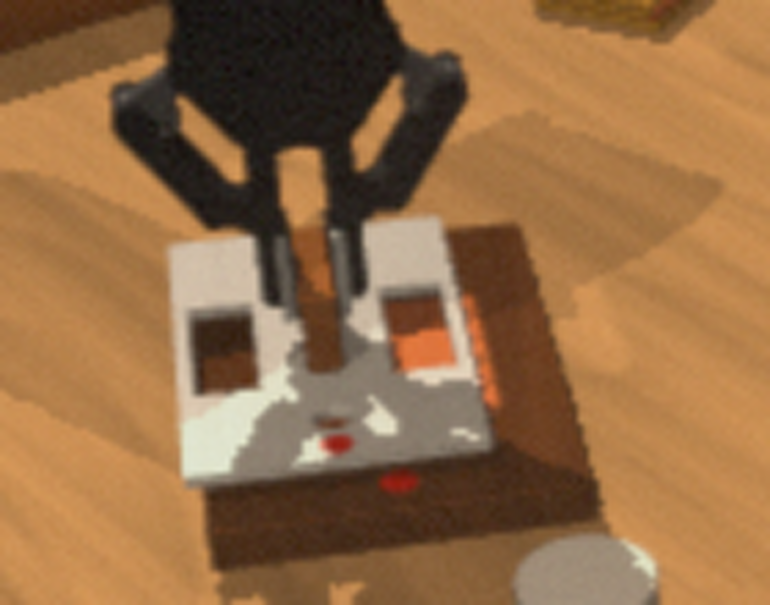

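The template rests level on both pins with about 11 N of push and the red dots at the same end. Sliding it along bed +x.

Call:
apply_moves:
  plan:
    - {"translation": [0, 0.002, 0], "angular": [0, 0, 0], "hand": 0.004}
    - {"translation": [0, 0.002, 0], "angular": [0, 0, 0], "hand": 0.004}
    - {"translation": [0, 0.002, 0], "angular": [0, 0, 0], "hand": 0.004}
    - {"translation": [0, 0.002, 0], "angular": [0, 0, 0], "hand": 0.004}
    - {"translation": [0, 0.002, 0], "angular": [0, 0, 0], "hand": 0.004}
    - {"translation": [0, 0.002, 0], "angular": [0, 0, 0], "hand": 0.004}
    - {"translation": [0, 0.002, 0], "angular": [0, 0, 0], "hand": 0.004}
    - {"translation": [0, 0, 0], "angular": [0, 0, 0], "hand": 0.004}

```text
time_s: 15.22
eef_pos: [0.5077, 0.2218, 0.0442]
eef_rot: [-0.001, 0.863, 0.505, -0.0]
wrist_force: [-7.3, 4.8, 9.7]
opening: 0.147
```

Call:
apply_moves:
  plan:
    - {"translation": [0, 0.001, 0], "angular": [0, 0, 0], "hand": 0.004}
    - {"translation": [0, 0.001, 0], "angular": [0, 0, 0], "hand": 0.004}
    - {"translation": [0, 0, 0], "angular": [0, 0, 0], "hand": 0.004}

```text
time_s: 15.6
eef_pos: [0.5093, 0.2208, 0.0441]
eef_rot: [-0.001, 0.863, 0.505, -0.001]
wrist_force: [-6.6, 4.6, 9.8]
opening: 0.151
```

Call:
apply_moves:
  plan:
    - {"translation": [0, 0.001, 0], "angular": [0, 0, 0], "hand": 0.004}
    - {"translation": [0, 0, 0], "angular": [0, 0, 0], "hand": 0.004}

```text
time_s: 15.85
eef_pos: [0.511, 0.2197, 0.0436]
eef_rot: [-0.0, 0.863, 0.505, 0.0]
wrist_force: [0.1, -0.1, -3.9]
opening: 0.153
```

Call:
apply_moves:
  plan:
    - {"translation": [0, 0.001, 0], "angular": [0, 0, 0], "hand": 0.004}
    - {"translation": [0, 0, 0], "angular": [0, 0, 0], "hand": 0.004}

```text
time_s: 16.1
eef_pos: [0.5122, 0.2184, 0.0429]
eef_rot: [0.0, 0.863, 0.505, -0.0]
wrist_force: [-0.4, 0.4, -3.6]
opening: 0.147
```

Contact force vanished about 18 mm into the slide, so the holes have reached the pins. Adding the remaining millimetre or two, then lowering gently.

Call:
apply_moves:
  plan:
    - {"translation": [0, 0.0015, 0.001], "angular": [0, 0, 0], "hand": 0.004}
    - {"translation": [0, 0, 0.001], "angular": [0, 0, 0], "hand": 0.004}
    - {"translation": [0, 0, 0], "angular": [0, 0, 0], "hand": 0.004}

```text
time_s: 16.48
eef_pos: [0.5133, 0.2178, 0.041]
eef_rot: [-0.0, 0.863, 0.505, -0.0]
wrist_force: [0.5, -0.7, -3.1]
opening: 0.145
```

```bash
python3 mv.py 0.4945 0.2268 0.05 -0.5114 5; python3 - <<'E'
from bench import ctrl
import cv2
for n,(x,y) in (("scene",(260,80)),("side",(120,120))):
    c=ctrl.camera(n); 
    im=c["img"][y:y+110,x:x+140,::-1]; cv2.imwrite(f"pics/{n}7c.png",cv2.resize(im,None,fx=5.5,fy=5.5,interpolation=cv2.INTER_CUBIC))
E
```

```text
t 16.475 pos [0.5133 0.2178 0.041 ] jaw -0.5114 F [ 0.5 -0.7 -3.1] op 0.145
v [-0.0003 -0.0042 -0.0018] |v| 0.0045 w [-0.0001  0.0001  0.    ]
```

View pics/scene7c.png

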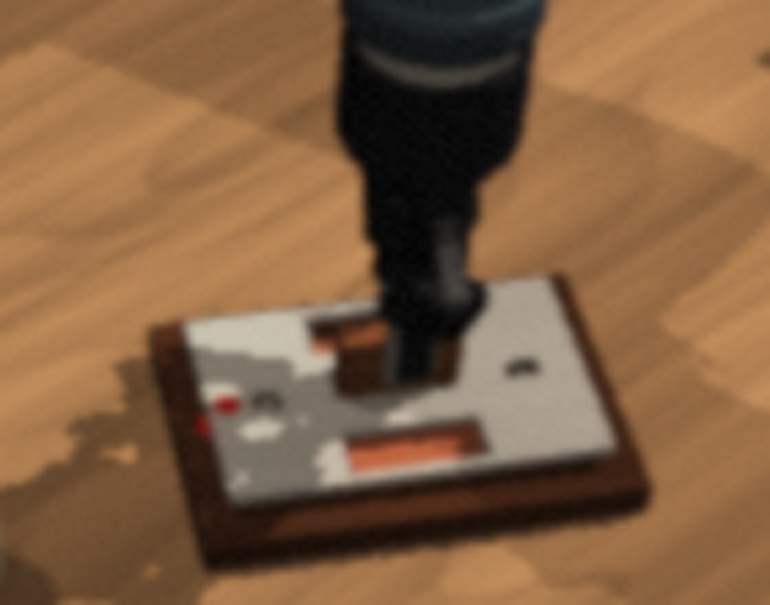

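View pics/side7c.png

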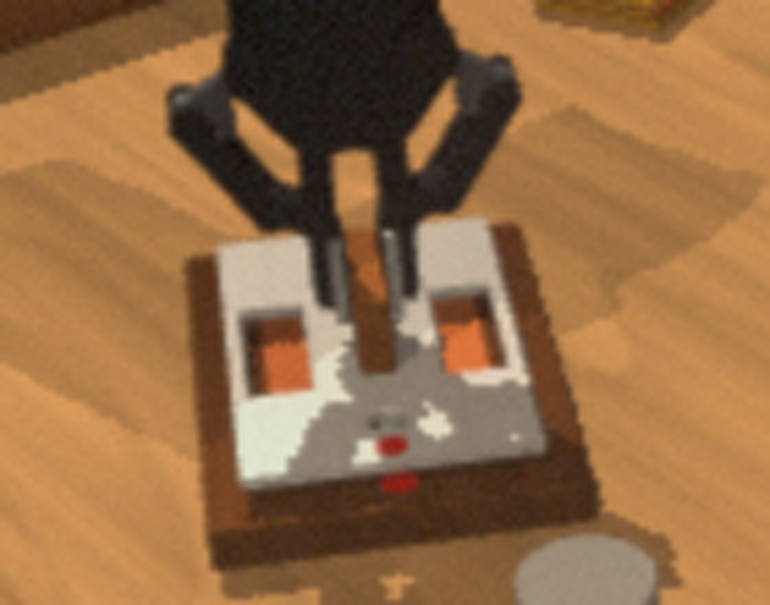

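Both pins now sit inside their holes: grey tips show at about (265,402) in scene and (385,422) in side. Continuing down.

Call:
apply_moves:
  plan:
    - {"translation": [0, 0, 0.001], "angular": [0, 0, 0], "hand": 0.004}
    - {"translation": [0, 0, 0.001], "angular": [0, 0, 0], "hand": 0.004}
    - {"translation": [0, 0, 0], "angular": [0, 0, 0], "hand": 0.004}

```text
time_s: 16.95
eef_pos: [0.5134, 0.2179, 0.0391]
eef_rot: [-0.0, 0.863, 0.505, -0.0]
wrist_force: [0.3, -0.4, -4.6]
opening: 0.146
```

Call:
apply_moves:
  plan:
    - {"translation": [0, 0, 0.001], "angular": [0, 0, 0], "hand": 0.004}
    - {"translation": [0, 0, 0], "angular": [0, 0, 0], "hand": 0.004}

```text
time_s: 17.2
eef_pos: [0.5134, 0.2179, 0.0382]
eef_rot: [-0.0, 0.863, 0.505, -0.0]
wrist_force: [-0.8, -0.5, -3.4]
opening: 0.148
```

Call:
apply_moves:
  plan:
    - {"translation": [0, 0, 0.001], "angular": [0, 0, 0], "hand": 0.004}
    - {"translation": [0, 0, 0], "angular": [0, 0, 0], "hand": 0.004}

```text
time_s: 17.45
eef_pos: [0.5134, 0.2179, 0.0372]
eef_rot: [-0.0, 0.863, 0.505, -0.0]
wrist_force: [-0.3, 0.3, -3.1]
opening: 0.15
```

Still no contact. Continuing.

Call:
apply_moves:
  plan:
    - {"translation": [0, 0, 0.001], "angular": [0, 0, 0], "hand": 0.004}
    - {"translation": [0, 0, 0], "angular": [0, 0, 0], "hand": 0.004}

```text
time_s: 17.7
eef_pos: [0.5134, 0.2179, 0.0362]
eef_rot: [-0.0, 0.863, 0.505, -0.0]
wrist_force: [0.9, -0.3, -3.8]
opening: 0.152
```

Call:
apply_moves:
  plan:
    - {"translation": [0, 0, 0.001], "angular": [0, 0, 0], "hand": 0.004}
    - {"translation": [0, 0, 0], "angular": [0, 0, 0], "hand": 0.004}

```text
time_s: 17.95
eef_pos: [0.5134, 0.2179, 0.0352]
eef_rot: [-0.0, 0.863, 0.505, -0.0]
wrist_force: [-0.5, 0.3, -3.7]
opening: 0.147
```

Call:
apply_moves:
  plan:
    - {"translation": [0, 0, 0.001], "angular": [0, 0, 0], "hand": 0.004}
    - {"translation": [0, 0, 0], "angular": [0, 0, 0], "hand": 0.004}

```text
time_s: 18.2
eef_pos: [0.5136, 0.218, 0.0347]
eef_rot: [0.0, 0.863, 0.505, 0.0]
wrist_force: [-2.1, -0.3, 1.8]
opening: 0.148
```

Contact came at TCP z = 0.0347, which is the height computed for fully home. Releasing and lifting clear.

Call:
apply_moves:
  plan:
    - {"translation": [0, 0, 0], "angular": [0, 0, 0], "hand": 0.045}
    - {"translation": [0, 0, 0], "angular": [0, 0, 0], "hand": 0.045}
    - {"translation": [0, 0, 0], "angular": [0, 0, 0], "hand": 0.045}
    - {"translation": [0, 0, 0], "angular": [0, 0, 0], "hand": 0.045}
    - {"translation": [0, 0, -0.02], "angular": [0, 0, 0], "hand": 0.045}
    - {"translation": [0, 0, -0.04], "angular": [0, 0, 0], "hand": 0.045}
    - {"translation": [0, 0, -0.05], "angular": [0, 0, 0], "hand": 0.045}
    - {"translation": [0, 0, -0.05], "angular": [0, 0, 0], "hand": 0.045}
    - {"translation": [0, 0, 0], "angular": [0, 0, 0], "hand": 0.045}

```text
time_s: 19.32
eef_pos: [0.5166, 0.2186, 0.1995]
eef_rot: [0.002, 0.863, 0.505, 0.005]
wrist_force: [0.0, -0.6, -0.0]
opening: 0.524
```

```bash
python3 mv.py 0.4945 0.2268 0.05 -0.5114 5; python3 - <<'E'
from bench import ctrl
import cv2
for n,(x,y) in (("scene",(260,80)),("side",(120,120))):
    c=ctrl.camera(n); cv2.imwrite(f"pics/{n}8.png",c["img"][:,:,::-1])
    im=c["img"][y:y+110,x:x+140,::-1]; cv2.imwrite(f"pics/{n}8c.png",cv2.resize(im,None,fx=5.5,fy=5.5,interpolation=cv2.INTER_CUBIC))
c=ctrl.camera("wrist");cv2.imwrite(f"pics/w8.png",c["img"][:,:,::-1])
E
```

```text
t 19.325 pos [0.5166 0.2186 0.1995] jaw -0.5111 F [ 0.  -0.6 -0. ] op 0.524
v [-0.0008 -0.0048  0.0299] |v| 0.0303 w [ 0.0015 -0.0012  0.0001]
```

View pics/scene8c.png

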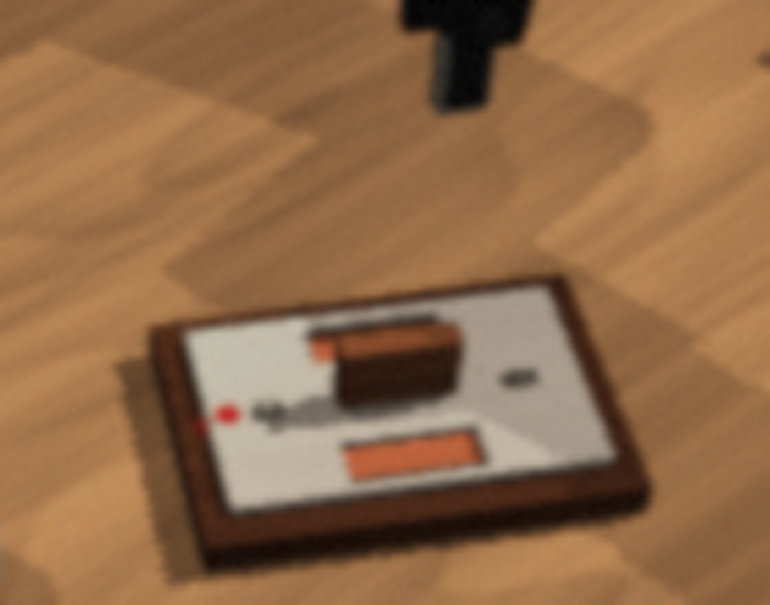

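View pics/side8.png

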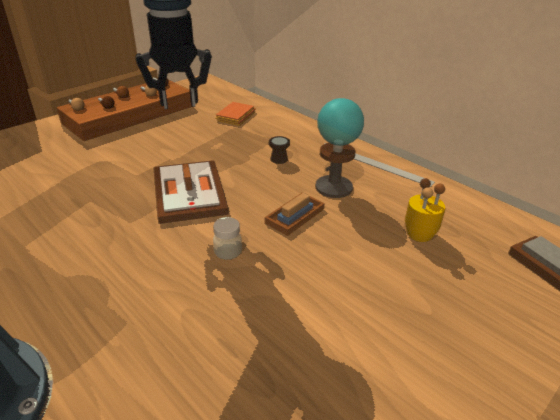

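View pics/w8.png

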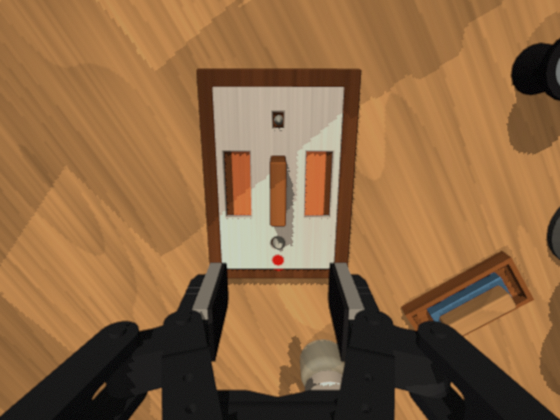

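View pics/side8c.png

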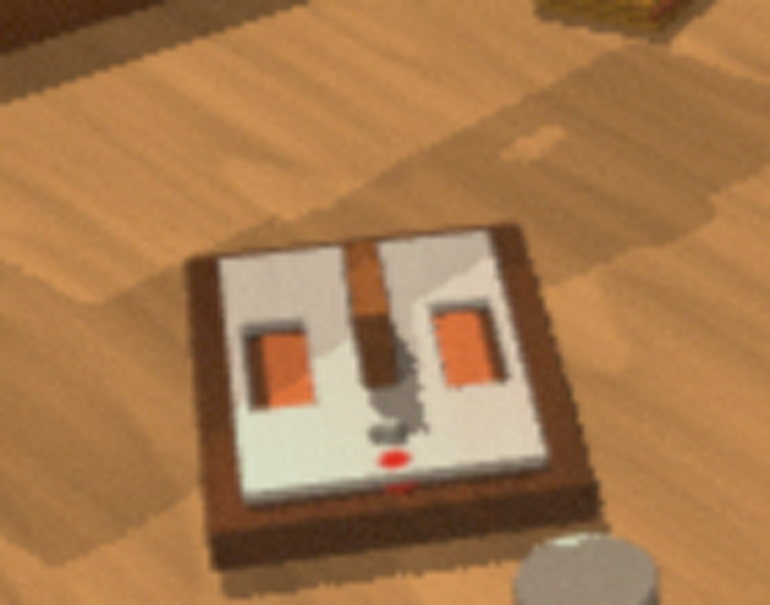

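View pics/scene8.png

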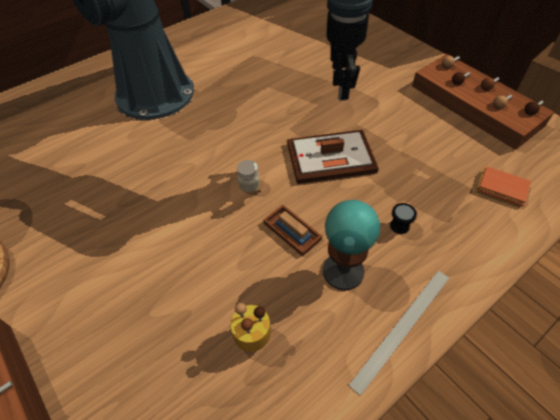

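All three views show the template centred on the bed with its edges parallel to it. The pins stand in both holes (wrist view: (278,119) and (278,243)), the red dots are at the same end, the hone lies in the tray and the bystanders are unmoved. A quick numeric check before handing in.

```bash
python3 - <<'E'
from ba import *
solve([(3,"scene",nL,px((260,80),5.5,[(186,332),(550,285),(617,459),(230,513),(228,414)])),
(3,"side",nL,px((120,120),5.5,[(243,494),(219,259),(492,231),(547,460),(394,459)]))],z0=.018,p0=(.512,.217))
E
```

```text
bed [ 0.514   0.2188 -0.5127] templ0 [ 0.5067 -0.2372  0.7816] tray [0.6233 0.001  0.0983]
template [ 0.5135  0.2191  0.0185  0.0099  0.016  -0.5192] sd [0.0021 0.0024 0.0008 0.0068 0.0106 0.0064]
in bed frame mm [-0.53 -0.03] dyaw deg -0.37
scene [[0.1, 0.2], [-0.6, 0.2], [-0.5, 0.0], [0.3, -0.3], [0.0, 0.5]]
side [[-0.1, -0.3], [0.5, -0.7], [-0.5, 0.1], [-0.1, -0.2], [0.0, 0.4]]
```

Call:
apply_moves:
  plan:
    - {"translation": [0, 0, 0], "angular": [0, 0, 0], "hand": 0.045}
    - {"translation": [0, 0, 0], "angular": [0, 0, 0], "hand": 0.045}

```text
time_s: 19.73
eef_pos: [0.5128, 0.2178, 0.1929]
eef_rot: [-0.0, 0.863, 0.505, -0.001]
wrist_force: [-0.9, 0.4, 0.7]
opening: 0.525
```

```bash
python3 -c "
from bench import ctrl
print(ctrl.hand_in())"
```

```text
the job is handed in; nothing more can be done
None
```

I set the hone flat in its tray, then laid the template on both pins about 20 mm to the −x side of its place. I slid it along bed +x until the holes took the pins, lowered it, let go, lifted clear and handed in at about 19.7 s.

**Template:** The last camera fit puts it 0.5 mm from home in x, about 0 mm in y, with 0.4° of yaw and its underside at 18.5 mm, against 18 mm for fully home. It met the bed at the tool height I had worked out for fully home. All three views show both pins in their holes and the red dots at the same end.

**Disagreement:** The last fit also gave about 1° of tilt, within 1.5 times the fit's own uncertainty (0.4–0.6°). I took it as noise, because the pictures show the plate lying flat.

**Rest of the scene:** The hone lies in the tray. I judged the jar, globe, cup and loupe by eye and saw no movement.

**Forces:** The highest vertical wrist force I read was about 10 N, pressing the template on the pins, well under the 120 N limit.

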